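Turn the chocolate ball for its next spray coat

TASK

Ready the chocolate ball for its next spray coat: first push the open stock drawer fully shut so that no spray gets in, then pick up the dish by its upright handle and give it a quarter turn so that the handle, which now points to the robot's side of the stand, points straight away from the spray nozzle. Keep the dish level and the loose ball resting in its middle, never touch the ball, leave the other things on the table alone, and finish while still holding the dish steady in the air, straight over its stand, with the ball at the height of the nozzle.

Things in the scene. Friction and masses are not known exactly. Their poses are not given: they have to be found in the camera images.
- station: Spray station, fixed: dark steel base plate 160 x 300 x 8 mm carrying a round aluminium stand (96 mm across, top 45 mm above the table) and, 190 mm from the stand's axis, an 18 mm column 198 mm tall with the spray nozzle. Origin on the stand's axis at table height; its +y axis points from the stand to the column, z up. The dish has to be turned until its handle points along the station's -y.
- nozzle_tip (a point): Brass tip of the spray nozzle, level, 150 mm above the table, 110 mm from the stand's axis, pointing at that axis along the station's -y.
- dish_middle (a point): Middle of the dish, given at the place of the ball's centre when it rests there (30 mm above the dish's underside); axes of the dish, z up, handle towards its -x. Loose aluminium dish, 144 mm across, 27 mm tall at the rim, about 150 g, a shallow cone inside sloping 10 degrees to the middle, so the ball rolls away if the dish tips or is jerked. It starts on the stand with the handle along the station's -x, within 5 degrees.
- dish_handle (a point): Centre of the dish's handle: an upright aluminium fin outside the rim, 102 mm from the dish's axis, 12 mm thick, 44 mm long (pointing radially, along the dish's x), 48 mm tall, from 16 to 64 mm above the dish's underside; this point is 40 mm above the underside. Axes as dish_middle. Grasp it from above across its 12 mm thickness, that is with the fingers closing along the dish's y.
- ball_center (a point): Centre of the loose brown ball in the dish, 40 mm across, about 35 g. Its axes mean nothing.
- unit: White drawer unit, fixed, 200 deep x 200 wide x 85 mm tall, one drawer, on the table. Origin at the centre of its underside; its front faces its own -x.
- unit_drawer0 (a joint): How far the drawer is open, in m along the unit's -x: 0 is fully shut.  It slides with light friction and stays where it is left. It holds a few spare balls fixed to its floor.
- unit_drawer0_handle (a point): Middle of the drawer's level bar handle: a steel bar 100 mm long across the front, 35 mm out from the drawer's face and 47 mm above the table; it moves with the drawer. The drawer's front is 194 mm wide and 58 mm tall, from 17 to 75 mm above the table. To shut the drawer push the bar (or the front) along the unit's +x with about 3 to 15 N; when it is shut the bar stands 135 mm in front of the unit's origin.
- palette_knife: Bystander, to be left alone: flat spatula lying on the table. Origin at its underside.
- sprinkle_jar: Bystander, to be left alone: closed glass jar, 56 mm across, 90 mm tall. Origin at its underside.
- bowl: Bystander, to be left alone: small steel bowl, 110 mm across, 50 mm tall. Origin at its underside.
- cutter: Bystander, to be left alone: steel ring cutter, 72 mm across, 35 mm tall. Origin at its underside.
- spare_plate: Bystander, to be left alone: white ceramic plate, 110 mm across, 20 mm tall, no handle. Origin at its underside.
- cup: Bystander, to be left alone: white ceramic cup, 70 mm across, 80 mm tall. Origin at its underside.

How it is judged:
By the outcome, as a careful person would: the job done as asked, in the order asked, and still so for the second after the job is handed in, while the arm keeps its last pose, push and grip.
It also fails if it takes over 56 s, if anything falls off the work surface, if the arm or the gripper's body presses on something with over 40 N, if the wrist force passes 120 N, or if a joint passes its speed limit or range.

ROBOT

A 7-joint arm with a two-finger parallel gripper is mounted at the origin on the work surface. World frame = base frame: x ahead of the robot, y to its left, z up, the work surface at z = 0. Lengths are in m, angles in rad, forces in N, time in s.
With the tool pointing down it reaches from about 0.4 to 0.85 m from the base axis. Payload 4.5 kg.
Tool frame: the origin (TCP) lies on the centre line of the jaws, within the pads' length; the fingertips stand r.tip_extent ahead of it and the grasp point (between the pads) is the TCP (r.tip_extent is the distance from the TCP to the fingertips, in m); z points along the fingers, y is the line along which they close (so a half turn about z gives the same grasp; the last joint's range is limited). The gripper opens to 88 mm and grips with 3 to 60 N. Pads are 18 mm wide; open, the fingers measure 123 mm over their backs; the gripper's body (75 mm by 187 mm) begins 45 mm behind the grasp point.
Start: joints at [1.262, 0.689, -0.195, 1.565, 0.157, 0.902, -0.215], TCP at [0.21, -0.589, 0.258] pointing down, gripper open.
Joint ranges: [-3.01, 3.01], [-0.46, 2.08], [-1.47, 1.51], [0.13, 2.56], [-1, 4.14], [0.04, 2.09], [-2.66, 2.66]. Speed limits (rad/s): [2.57, 2.57, 3.14, 3.14, 3.14, 3.14, 3.14].

INTERFACE

Orientations are given as a unit quaternion [x, y, z, w].
In Python, from plant import sensors, vision, finish_job, r gives the robot as it stands. The module is installed in compiled form; this text tells all that it offers.
- The arm moves only by the tool step_arm, never from a script. Its argument "steps" is a list of rows, each a list of 2 entries, a list of its own where there are three numbers: the shift along the tool's x, y, z in cm, then the turn, a rotation vector about the tool's x, y, z in degrees. A call has 1 to 12 rows; each row shifts and turns the commanded pose from where the row before left it, along the tool's axes as they then stand; what a row does not reach is not made up. A row lasts 1/8 s, in which the tool goes at most 62.5 mm and 10.7 degrees, less where a joint would pass 70% of its speed; a pose out of reach is approached as far as the arm can. A call with a gripper value outside its range is refused whole. "claw" is the opening, from -1 (shut) to 1 (fully open), set as the call begins (left out, the last holds). The fingers move at their own pace and stop on an object; "grip_force" is the grip in N (left out, the last holds). Time passes only in rows, so rows that do not move let the fingers close. It gives the time, the measured TCP pose, the force, the opening and the grip force at its end, in the units of the state.
- sensors.get_state(): the state, without advancing time (a new reading comes with each control period).
- vision.snapshot(name): name is "scene" or "top"; returns a dict with "img" (384x512x3 uint8, red, green, blue), "fx", "fy", "cx", "cy" (pixels), "position" and "rotation" of the camera in the world. Camera axes: x right, y down, z forward; pixel columns grow to the right and rows downward; lengths in m; the calibration is good to about 2 mm. A picture is of the moment at which its call begins. There is no depth.
- finish_job(): hands the job in; it is judged then, once.
The state is a dict: "clock": time; "q": joint angles; "qd": joint speeds; "joint_torque": joint torques, N m; "tool_pos": TCP position; "eef_rot": TCP orientation; "contact_force": force on the tool from outside, world axes, zero at the start; "moment": the same for the moment, N m; "opening": opening from 0.0 (shut) to 1.0 (fully open); "finger_force": force on a finger pad.
Only numpy, scipy, OpenCV 4.12 (cv2) and the standard library are available. Lean on these libraries where they do the work, as an engineer would, in place of code of your own. Each camera call takes 0.05 s, during which the arm holds its last target. There are 200 camera calls.

## Working session

There is one attempt and no reset: what is moved stays moved. The work goes in short steps, Python scripts to look and compute and a tool call to move; the robot and the scene stay as the last step left them, time stands still between calls to the robot, and variables do not carry over. Pictures are saved under pics/ and viewed, at most 10 in all, crops included, and the job is handed in when it is done.

Besides the shell and the picture viewer there is one more tool, called in YAML: its name, and indented under it one key for each argument. step_arm: Moves the arm, as the interface text tells. Its arguments: {"type":"object","properties":{"steps":{"type":"array"},"claw":{"type":"number"},"grip_force":{"type":"number"}},"required":["steps"]}

```bash
mkdir -p pics
cat > h.py <<'E'
import numpy as np, cv2
from plant import sensors, vision, finish_job, r
from scipy.spatial.transform import Rotation as R
def snap(n,f=None):
    s=vision.snapshot(n)
    if f: cv2.imwrite('pics/'+f,cv2.cvtColor(s['img'],cv2.COLOR_RGB2BGR))
    return s
def rot(s):
    a=np.array(s['rotation'],float)
    return a if a.shape==(3,3) else R.from_quat(a).as_matrix()
def ray(s,u,v):
    d=rot(s)@np.array([(u-s['cx'])/s['fx'],(v-s['cy'])/s['fy'],1.]); return np.array(s['position']),d
def onz(s,u,v,z):
    p,d=ray(s,u,v); return p+d*(z-p[2])/d[2]
def proj(s,P):
    c=rot(s).T@(np.array(P)-s['position']); return c[:2]/c[2]*[s['fx'],s['fy']]+[s['cx'],s['cy']]
E
python3 - <<'E'
from h import *
for n in('scene','top'):
    s=snap(n,n+'0.png'); print(n,s['position'],np.round(s['rotation'],3).tolist(),s['fx'],s['cx'],s['cy'])
st=sensors.get_state(); print(st); print(r.tip_extent)
E
```

```text
scene [1.63523838 0.34343795 1.02487136] [0.564, 0.707, -0.338, -0.258] 496.61847238484444 253.34834325546754 201.68824663300572
top [0.1923889  0.09780595 1.80054189] [-0.671, 0.734, -0.072, 0.07] 457.0075289798068 253.33594143418034 188.62524911783171
{'clock': 0.1, 'q': array([ 1.26180972,  0.68989595, -0.19453225,  1.56620548,  0.1573129 ,
        0.90251737, -0.21512312]), 'qd': array([-5.41311268e-06, -1.28448296e-03, -2.79038300e-04, -3.05083963e-03,
       -1.04754068e-03,  2.33349518e-04, -2.72517634e-04]), 'joint_torque': array([-3.54800155e-03, -5.28503287e+01, -1.27223242e+00, -1.53838527e+01,
       -5.26853849e-02,  1.89129089e-03,  4.07699440e-05]), 'tool_pos': array([ 0.2098581 , -0.58815711,  0.25700233]), 'eef_rot': array([ 9.85342102e-01,  1.70588027e-01, -1.99552136e-04, -7.91854523e-04]), 'contact_force': array([ 0.02171621, -0.55604798, -0.31098918]), 'moment': array([ 0.024126  , -0.00016605, -0.00327413]), 'finger_force': 0.0, 'opening': 1.0042402906437866}
0.019
```

View pics/scene0.png

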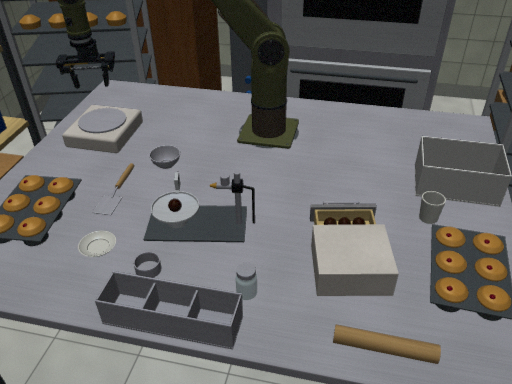

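View pics/top0.png

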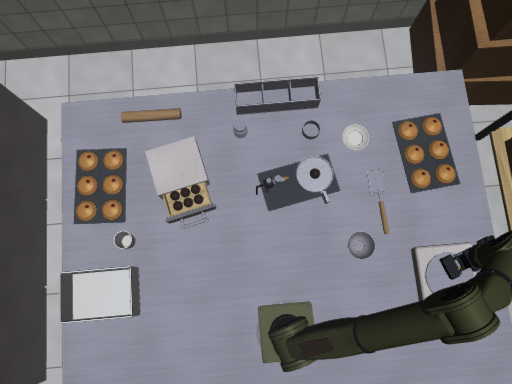

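The scene view shows the dish at (175,208) with its handle at (178,182), and the open drawer at (344,215). In the top view the dish is at (315,174), its handle at (325,197), the column at about (265,184), the unit at (177,166) and the bar at (195,222).

Run:
```python
from h import *
t=cv2.imread('pics/top0.png'); s=cv2.imread('pics/scene0.png')
a=cv2.resize(t[130:240,140:350],None,fx=3.8,fy=3.8,interpolation=cv2.INTER_CUBIC)
b=cv2.resize(s[165:300,140:400],None,fx=3,fy=3,interpolation=cv2.INTER_CUBIC)
cv2.imwrite('pics/tc.png',a);cv2.imwrite('pics/sc.png',b)
```

```text
(no output)
```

View pics/tc.png

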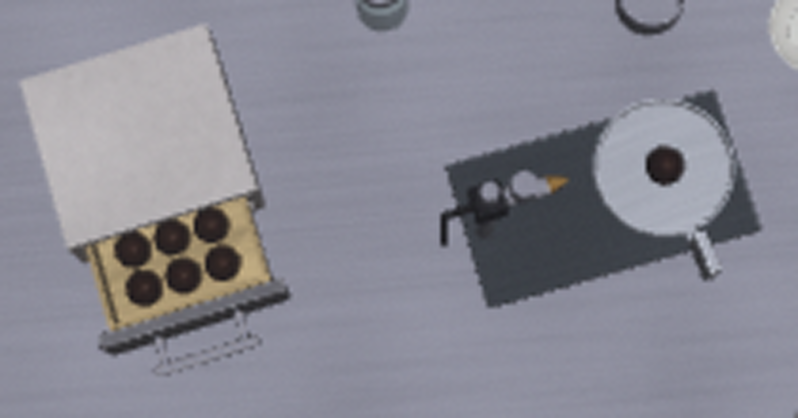

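View pics/sc.png

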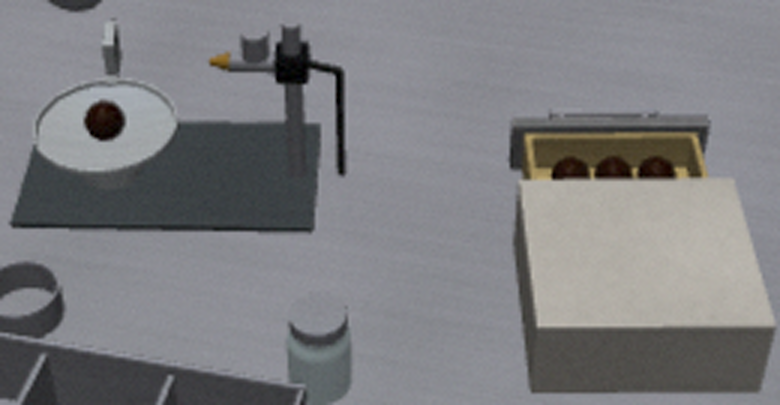

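Crop measurements: plate corners at tc (446,167), (714,92), (761,229), (490,306). Unit top corners at (22,82), (207,26), (260,192), (71,247). Bar from (153,370) to (260,340), ball at (665,165), handle from (690,232) to (715,272), nozzle tip at (569,182).

```bash
cat >> h.py <<'E'
def tri(*rs):
    A=np.zeros((3,3));b=np.zeros(3)
    for p,d in rs:
        d=d/np.linalg.norm(d);M=np.eye(3)-np.outer(d,d);A+=M;b+=M@p
    return np.linalg.solve(A,b)
E
python3 - <<'E'
from h import *
np.set_printoptions(precision=4,suppress=True)
T=snap('top');S=snap('scene')
def t(u,v): return ((u+.5)/3.8-.5+140,(v+.5)/3.8-.5+130)
def c(u,v): return ((u+.5)/3-.5+140,(v+.5)/3-.5+165)
P=[onz(T,*t(*k),.008) for k in[(446,167),(714,92),(761,229),(490,306)]]
print('plate',np.array(P)[:,:2],np.mean(P,0),[np.linalg.norm(P[i]-P[i-1]) for i in range(4)])
yd=(P[0]-P[1]+P[3]-P[2])[:2];print('station +y deg',np.degrees(np.arctan2(yd[1],yd[0])))
xd=(P[1]-P[2]+P[0]-P[3])[:2];print('station +x deg',np.degrees(np.arctan2(xd[1],xd[0])))
U=[onz(T,*t(*k),.085) for k in[(22,82),(207,26),(260,192),(71,247)]]
print('unit',np.array(U)[:,:2],np.mean(U,0),[np.linalg.norm(U[i]-U[i-1]) for i in range(4)])
xd=(U[0]-U[3]+U[1]-U[2])[:2];print('unit +x deg',np.degrees(np.arctan2(xd[1],xd[0])))
B=[onz(T,*t(*k),.047) for k in[(153,370),(260,340)]];print('bar',B,np.mean(B,0))
print('ball',onz(T,*t(665,165),.075),tri(ray(T,*t(665,165)),ray(S,*c(104,120))))
print('nozzle',onz(T,*t(569,182),.15),tri(ray(T,*t(569,182)),ray(S,*c(209,60))))
h=[onz(T,*t(*k),.109) for k in[(690,232),(715,272),(703,251)]];print('handle',h)
# column top, rim center
print('rim',onz(T,*t(664,167),.072),'coltop',onz(T,*t(489,191),.198))
print(R.from_quat(sensors.get_state()['eef_rot']).as_matrix())
E
```

```text
plate [[ 0.6183  0.0561]
 [ 0.6746 -0.2367]
 [ 0.5218 -0.2678]
 [ 0.4658  0.0238]] [ 0.5701 -0.1061  0.008 ] [np.float64(0.15591195229937044), np.float64(0.29812012506025265), np.float64(0.15594673084423502), np.float64(0.2969286743579962)]
station +y deg 100.87104442416299
station +x deg 11.727999193010822
unit [[0.7286 0.4834]
 [0.7713 0.2903]
 [0.5911 0.2478]
 [0.5516 0.4414]] [0.6606 0.3657 0.085 ] [np.float64(0.1818985268315525), np.float64(0.1978163965142103), np.float64(0.18520033101263567), np.float64(0.19753955003244733)]
unit +x deg 13.31280712011055
bar [array([0.4251, 0.372 , 0.047 ]), array([0.446 , 0.2618, 0.047 ])] [0.4355 0.3169 0.047 ]
ball [ 0.5844 -0.1651  0.075 ] [ 0.5842 -0.1644  0.0744]
nozzle [ 0.5588 -0.0586  0.15  ] [ 0.5589 -0.0576  0.1482]
handle [array([ 0.5065, -0.1767,  0.109 ]), array([ 0.4643, -0.1965,  0.109 ]), array([ 0.4863, -0.1873,  0.109 ])]
rim [ 0.583  -0.1643  0.072 ] coltop [0.5463 0.0221 0.198 ]
[[ 0.9418  0.3362 -0.0004]
 [ 0.3362 -0.9418  0.001 ]
 [-0.0001 -0.0011 -1.    ]]
```

step_arm:
  steps:
    - [[0, 0, 0], [0, 0, 7.4]]
    - [[4.2, -3.3, 0], [0, 0, 0]]
    - [[4.2, -3.3, 0], [0, 0, 0]]
    - [[4.2, -3.3, 0], [0, 0, 0]]
    - [[4.2, -3.3, 0], [0, 0, 0]]
    - [[4.2, -3.3, 0], [0, 0, 0]]
    - [[4.2, -3.3, 0], [0, 0, 0]]
    - [[4.2, -3.3, 0], [0, 0, 0]]
  claw: -1
  grip_force: 20

```text
clock: 1.2
tool_pos: [0.4494, -0.2992, 0.2577]
eef_rot: [0.994, 0.107, 0.0, 0.0]
contact_force: [0.9, 0.1, 0.2]
opening: 0.116
finger_force: 0.0
```

step_arm:
  steps:
    - [[1.5, -4.8, 0], [0, 0, 0]]
    - [[1.5, -4.8, 0], [0, 0, 0]]
    - [[1.5, -4.8, 0], [0, 0, 0]]
    - [[1.5, -4.8, 0], [0, 0, 0]]
    - [[1.5, -4.8, 0], [0, 0, 0]]
    - [[1.5, -4.8, 0], [0, 0, 0]]
    - [[-0.6, -5.3, 0], [0, 0, 0]]
    - [[-0.6, -5.3, 0], [0, 0, 0]]
    - [[-0.6, -5.3, 0], [0, 0, 0]]
    - [[-0.6, -5.3, 0], [0, 0, 0]]
    - [[-0.6, -5.3, 0], [0, 0, 0]]
    - [[0, 0, 0], [0, 0, 0]]

```text
clock: 2.7
tool_pos: [0.3879, 0.2576, 0.2577]
eef_rot: [0.994, 0.111, 0.0, -0.001]
contact_force: [0.5, -0.6, -0.4]
opening: 0.002
finger_force: 0.0
```

step_arm:
  steps:
    - [[-0.2, -4.7, 0], [0, 0, 0]]
    - [[0, 0, 5], [0, 0, 0]]
    - [[0, 0, 5], [0, 0, 0]]
    - [[0, 0, 5], [0, 0, 0]]
    - [[0, 0, 3], [0, 0, 0]]
    - [[0, 0, 2.2], [0, 0, 0]]
    - [[0, 0, 0], [0, 0, 0]]
    - [[0, 0, 0], [0, 0, 0]]

```text
clock: 3.7
tool_pos: [0.3786, 0.2977, 0.0564]
eef_rot: [0.994, 0.106, 0.0, -0.0]
contact_force: [-0.3, -0.1, -0.2]
opening: -0.0
finger_force: 0.0
```

step_arm:
  steps:
    - [[1.5, 0, 0], [0, 0, 0]]
    - [[1.5, 0, 0], [0, 0, 0]]
    - [[1, 0, 0], [0, 0, 0]]
    - [[0.7, 0, 0], [0, 0, 0]]
    - [[0.7, 0, 0], [0, 0, 0]]
    - [[0.7, 0, 0], [0, 0, 0]]
    - [[0, 0, 0], [0, 0, 0]]

```text
clock: 4.58
tool_pos: [0.4384, 0.3113, 0.0557]
eef_rot: [0.994, 0.106, 0.001, -0.0]
contact_force: [0.3, -0.4, -0.1]
opening: 0.002
finger_force: 0.0
```

Run:
```python
from h import *
S=snap('scene');T=snap('top')
a=cv2.resize(S['img'][150:310,270:430],None,fx=2.5,fy=2.5);b=cv2.resize(T['img'][120:280,130:290],None,fx=2.5,fy=2.5)
cv2.imwrite('pics/push1.png',np.hstack([a,b])[:,:,::-1])
```

```text
(no output)
```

View pics/push1.png

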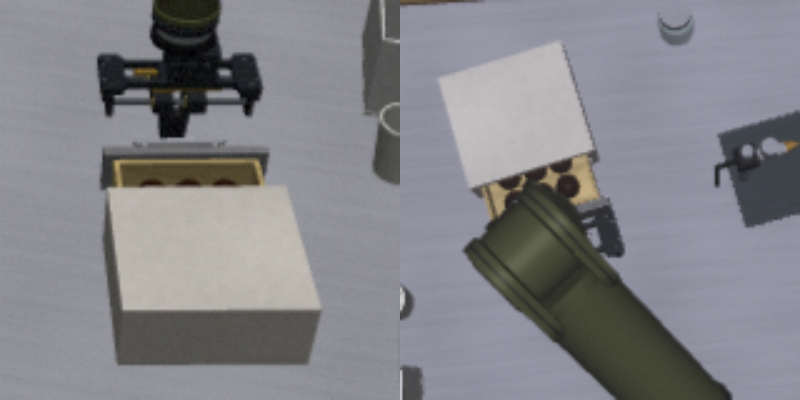

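The fingers are closed behind the bar, close to its middle (bar about 133–225, fingers at 173). I'll keep pushing.

step_arm:
  steps:
    - [[1, 0, 0], [0, 0, 0]]
    - [[1, 0, 0], [0, 0, 0]]
    - [[1, 0, 0], [0, 0, 0]]
    - [[1, 0, 0], [0, 0, 0]]
    - [[1, 0, 0], [0, 0, 0]]
    - [[0.8, 0, 0], [0, 0, 0]]
    - [[0.5, 0, 0], [0, 0, 0]]
    - [[0, 0, 0], [0, 0, 0]]

```text
clock: 5.68
tool_pos: [0.5, 0.3242, 0.0558]
eef_rot: [0.994, 0.106, 0.001, 0.0]
contact_force: [0.6, -0.2, 0.3]
opening: 0.004
finger_force: 0.0
```

step_arm:
  steps:
    - [[0.4, 0, 0], [0, 0, 0]]
    - [[0.4, 0, 0], [0, 0, 0]]
    - [[0.3, 0, 0], [0, 0, 0]]
    - [[0, 0, 0], [0, 0, 0]]

```text
clock: 6.18
tool_pos: [0.5094, 0.3264, 0.0556]
eef_rot: [0.994, 0.107, -0.001, 0.0]
contact_force: [-1.9, -1.0, 1.6]
opening: 0.004
finger_force: 1.1
```

step_arm:
  steps:
    - [[0.2, 0, 0], [0, 0, 0]]
    - [[0.2, 0, 0], [0, 0, 0]]
    - [[0, 0, 0], [0, 0, 0]]

```text
clock: 6.55
tool_pos: [0.5098, 0.3265, 0.0554]
eef_rot: [0.994, 0.107, -0.004, 0.001]
contact_force: [-9.2, -1.7, 7.3]
opening: 0.002
finger_force: 4.8
```

step_arm:
  steps:
    - [[0.2, 0, 0], [0, 0, 0]]
    - [[0.2, 0, 0], [0, 0, 0]]
    - [[0, 0, 0], [0, 0, 0]]

```text
clock: 6.92
tool_pos: [0.51, 0.3266, 0.0551]
eef_rot: [0.994, 0.108, -0.007, 0.003]
contact_force: [-16.1, -4.0, 13.1]
opening: 0.005
finger_force: 8.2
```

step_arm:
  steps:
    - [[-0.8, 0, 0], [0, 0, 0]]
    - [[-2, 0, 0], [0, 0, 0]]
    - [[-3, 0, 0], [0, 0, 0]]
    - [[0, 0, -4], [0, 0, 0]]
    - [[0, 0, -5], [0, 0, 0]]
    - [[0, 0, -5], [0, 0, 0]]
    - [[0, 0, -5], [0, 0, 0]]
    - [[0, 5, 0], [0, 0, 0]]
    - [[0, 5, 0], [0, 0, 0]]
    - [[0, 5, 0], [0, 0, 0]]
    - [[0, 5, 0], [0, 0, 0]]
    - [[0, 0, 0], [0, 0, 0]]
  claw: 1

```text
clock: 8.43
tool_pos: [0.5054, 0.1153, 0.2461]
eef_rot: [0.995, 0.102, 0.001, 0.001]
contact_force: [-0.4, 0.7, -0.5]
opening: 1.0
finger_force: 0.0
```

Run:
```python
from h import *
S=snap('scene');T=snap('top')
a=cv2.resize(S['img'][150:310,270:430],None,fx=2.5,fy=2.5);b=cv2.resize(T['img'][110:270,130:290],None,fx=2.5,fy=2.5)
cv2.imwrite('pics/push2.png',np.hstack([a,b])[:,:,::-1])
```

```text
(no output)
```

View pics/push2.png

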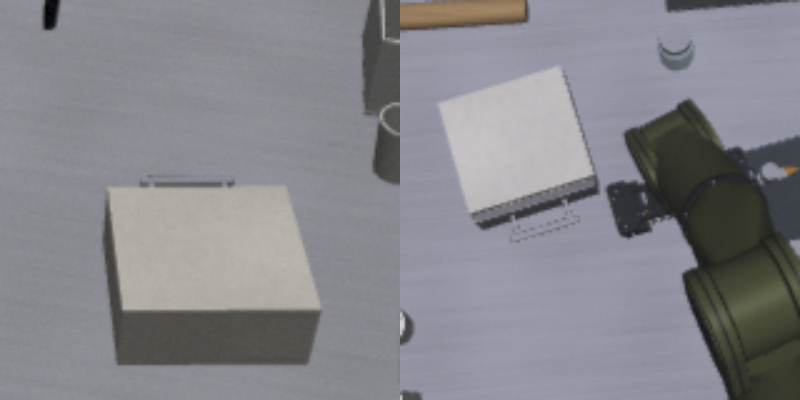

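The drawer is shut: the front is flush with the unit and only the bar sticks out. Next I go over the dish handle.

step_arm:
  steps:
    - [[0, 0, 0], [0, 0, -1.3]]
    - [[-1.5, 4.8, 0], [0, 0, 0]]
    - [[-1.5, 4.8, 0], [0, 0, 0]]
    - [[-1.5, 4.8, 0], [0, 0, 0]]
    - [[-1.5, 4.8, 0], [0, 0, 0]]
    - [[-1.5, 4.8, 0], [0, 0, 0]]
    - [[-1.3, 5, 0], [0, 0, 0]]
    - [[0, 0, 3], [0, 0, 0]]
    - [[0, 0, 3], [0, 0, 0]]
    - [[0, 0, 0], [0, 0, 0]]
    - [[0, 0, 0], [0, 0, 0]]

```text
clock: 9.9
tool_pos: [0.4868, -0.1811, 0.1865]
eef_rot: [0.993, 0.119, 0.001, 0.0]
contact_force: [-0.4, 0.4, 0.5]
opening: 0.998
finger_force: 0.0
```

Run:
```python
from h import *
S=snap('scene'); st=sensors.get_state()
print(st['tool_pos'],R.from_quat(st['eef_rot']).as_matrix().round(4))
print('handle top proj',proj(S,[.485,-.1875,.109]),'tcp',proj(S,st['tool_pos']))
cv2.imwrite('pics/pre.png',cv2.resize(S['img'][110:240,110:270],None,fx=4,fy=4,interpolation=cv2.INTER_CUBIC)[:,:,::-1])
```

```text
[ 0.48684707 -0.18135075  0.18680531] [[ 9.718e-01  2.357e-01  2.200e-03]
 [ 2.357e-01 -9.718e-01 -4.000e-04]
 [ 2.000e-03  9.000e-04 -1.000e+00]]
handle top proj [176.89459145 175.04627792] tcp [175.65593022 154.80666426]
```

View pics/pre.png

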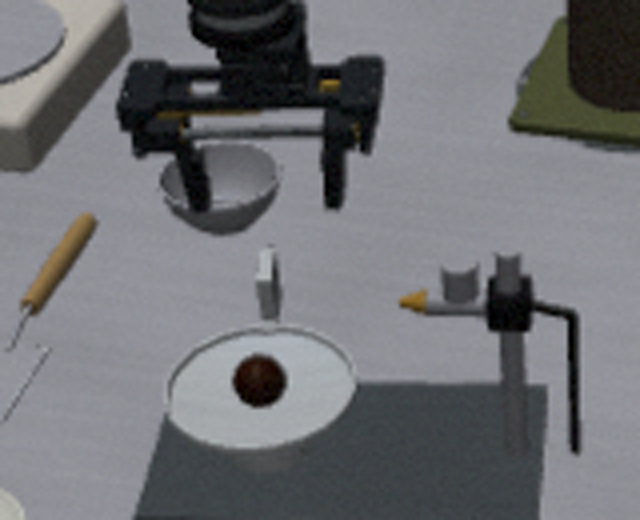

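The handle top is at crop (268,258), where I predicted it, and the open fingers straddle it. A small correction, then down.

step_arm:
  steps:
    - [[-0.3, 0.6, 0], [0, 0, 0.4]]
    - [[0, 0, 2.5], [0, 0, 0]]
    - [[0, 0, 2.5], [0, 0, 0]]
    - [[0, 0, 2.3], [0, 0, 0]]
    - [[0, 0, 1.5], [0, 0, 0]]
    - [[0, 0, 1], [0, 0, 0]]
    - [[0, 0, 0], [0, 0, 0]]
    - [[0, 0, 0], [0, 0, 0]]

```text
clock: 10.95
tool_pos: [0.4846, -0.1886, 0.0883]
eef_rot: [0.993, 0.114, 0.001, 0.0]
contact_force: [0.3, -0.4, 1.1]
opening: 1.002
finger_force: 0.0
```

Run:
```python
from h import *
S=snap('scene'); st=sensors.get_state()
print(st['tool_pos'],st['contact_force'],R.from_quat(st['eef_rot']).as_matrix().round(4))
cv2.imwrite('pics/pre2.png',cv2.resize(S['img'][110:240,110:270],None,fx=4,fy=4,interpolation=cv2.INTER_CUBIC)[:,:,::-1])
```

```text
[ 0.4846469  -0.18859743  0.08833359] [0.01362918 0.86720366 0.6183391 ] [[ 9.738e-01  2.272e-01  1.200e-03]
 [ 2.272e-01 -9.738e-01 -4.000e-04]
 [ 1.100e-03  7.000e-04 -1.000e+00]]
```

View pics/pre2.png

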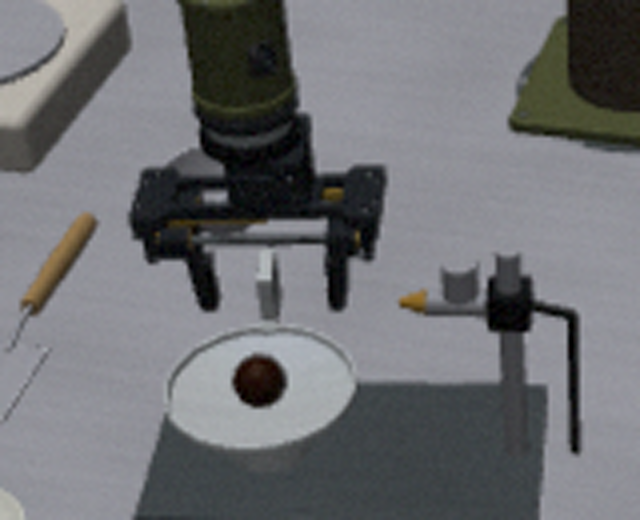

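The fin is at about 268 px and the fingers at 205 and 338, so there is only a 1–2 mm offset. I'll shift 0.15 cm and close gently.

step_arm:
  steps:
    - [[0, 0.15, 0], [0, 0, 0]]
    - [[0, 0, 0], [0, 0, 0]]

```text
clock: 11.25
tool_pos: [0.4847, -0.1902, 0.088]
eef_rot: [0.993, 0.114, 0.0, 0.0]
contact_force: [-0.6, -0.5, 0.0]
opening: 1.004
finger_force: 0.0
```

step_arm:
  steps:
    - [[0, 0, 0], [0, 0, 0]]
    - [[0, 0, 0], [0, 0, 0]]
    - [[0, 0, 0], [0, 0, 0]]
    - [[0, 0, 0], [0, 0, 0]]
    - [[0, 0, 0], [0, 0, 0]]
    - [[0, 0, 0], [0, 0, 0]]
    - [[0, 0, 0], [0, 0, 0]]
    - [[0, 0, 0], [0, 0, 0]]
    - [[0, 0, 0], [0, 0, 0]]
    - [[0, 0, 0], [0, 0, 0]]
    - [[0, 0, 0], [0, 0, 0]]
  claw: -0.65
  grip_force: 4

```text
clock: 12.62
tool_pos: [0.4846, -0.1899, 0.0877]
eef_rot: [0.993, 0.114, 0.0, 0.0]
contact_force: [-0.2, -0.3, -0.6]
opening: 0.176
finger_force: 0.1
```

step_arm:
  steps:
    - [[0, 0, 0], [0, 0, 0]]
    - [[0, 0, 0], [0, 0, 0]]
    - [[0, 0, 0], [0, 0, 0]]
    - [[0, 0, 0], [0, 0, 0]]
  claw: -1
  grip_force: 4

```text
clock: 13.12
tool_pos: [0.4845, -0.1897, 0.0877]
eef_rot: [0.993, 0.114, -0.0, -0.0]
contact_force: [0.0, 0.1, 0.8]
opening: 0.138
finger_force: 4.0
```

step_arm:
  steps:
    - [[0, 0, 0], [0, 0, 0]]
    - [[0, 0, 0], [0, 0, 0]]
    - [[0, 0, 0], [0, 0, 0]]
    - [[0, 0, 0], [0, 0, 0]]
  grip_force: 45

```text
clock: 13.62
tool_pos: [0.4846, -0.1899, 0.0877]
eef_rot: [0.993, 0.114, 0.0, 0.0]
contact_force: [-1.0, 0.6, 0.1]
opening: 0.134
finger_force: 44.9
```

```bash
cat >> h.py <<'E'
def ball(s):
    hsv=cv2.cvtColor(s['img'],cv2.COLOR_RGB2HSV);m=np.zeros(hsv.shape[:2],np.uint8)
    m[(hsv[...,2]<75)&(s['img'][...,0].astype(int)-s['img'][...,2]>5)]=255
    return m
def blobs(s,c,rad=30):
    n,l,st,ce=cv2.connectedComponentsWithStats(ball(s))
    return [(ce[i].round(1).tolist(),int(st[i,4])) for i in range(1,n) if st[i,4]>20 and np.hypot(*(ce[i]-c))<rad]
E
python3 - <<'E'
from h import *
T=snap('top');S=snap('scene')
print(blobs(T,[315,173]),blobs(S,[175,205])); print(proj(T,[.584,-.1645,.075]),proj(S,[.584,-.1645,.075]))
print(sensors.get_state())
E
```

```text
[([315.7, 172.6], 45), ([343.4, 173.1], 28)] [([173.6, 204.6], 117)]
[314.48940822 173.15589672] [174.03958258 204.43439141]
{'clock': 13.725, 'q': array([ 0.33354284,  0.83479256, -0.08065532,  2.00767147,  0.19958642,
        0.30625534, -1.25263573]), 'qd': array([-1.64975670e-03,  6.15354481e-04,  8.27774994e-04,  1.26508405e-03,
        5.07433660e-04,  1.89993526e-03,  2.61088661e-06]), 'joint_torque': array([ 7.00304587e-02, -4.94973063e+01,  4.03432902e-01, -5.90292424e+00,
        1.10868634e-03, -5.55888831e-02, -2.15277963e-03]), 'tool_pos': array([ 0.48463273, -0.18992941,  0.08772757]), 'eef_rot': array([9.93432359e-01, 1.14420874e-01, 8.52194044e-05, 6.86210753e-05]), 'contact_force': array([-0.54811924,  0.13624184, -0.19496771]), 'moment': array([-0.022635  ,  0.03877786, -0.05090113]), 'finger_force': 44.87298270348447, 'opening': 0.13308362516851502}
```

step_arm:
  steps:
    - [[0, 0, -0.1], [0, 0, 0]]
    - [[0, 0, -0.2], [0, 0, 0]]
    - [[0, 0, -0.3], [0, 0, 0]]
    - [[0, 0, -0.4], [0, 0, 0]]
    - [[0, 0, -0.5], [0, 0, 0]]
    - [[0, 0, -0.4], [0, 0, 0]]
    - [[0, 0, -0.3], [0, 0, 0]]
    - [[0, 0, -0.2], [0, 0, 0]]
    - [[0, 0, -0.1], [0, 0, 0]]
    - [[0, 0, 0], [0, 0, 0]]
    - [[0, 0, 0], [0, 0, 0]]
  grip_force: 55

```text
clock: 15.1
tool_pos: [0.4845, -0.1898, 0.1126]
eef_rot: [0.993, 0.114, -0.0, -0.0]
contact_force: [-0.3, 0.6, -2.2]
opening: 0.129
finger_force: 54.9
```

Run:
```python
from h import *
T=snap('top');S=snap('scene')
print(blobs(T,[315,173]),blobs(S,[175,200])); print(proj(T,[.584,-.1645,.1]),proj(S,[.584,-.1645,.1]))
st=sensors.get_state(); print(st['tool_pos'],st['moment'],st['contact_force'],R.from_quat(st['eef_rot']).as_matrix().round(4))
cv2.imwrite('pics/lift.png',cv2.resize(S['img'][110:240,110:270],None,fx=4,fy=4,interpolation=cv2.INTER_CUBIC)[:,:,::-1])
```

```text
[([333.6, 169.2], 33), ([316.4, 171.3], 44)] [([172.5, 198.5], 119)]
[315.3066559  171.63089198] [173.04406207 197.95925994]
[ 0.48450687 -0.18984233  0.11262015] [-0.03520472  0.24125083  0.02887409] [-0.32283134  0.4839769  -2.07114557] [[ 9.738e-01  2.274e-01 -2.000e-04]
 [ 2.274e-01 -9.738e-01  0.000e+00]
 [-2.000e-04 -0.000e+00 -1.000e+00]]
```

View pics/lift.png

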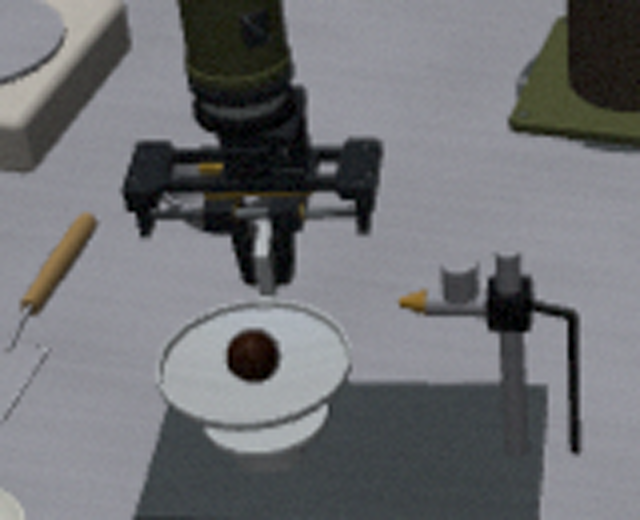

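The dish is lifted with the ball at its middle, (254,355) in the crop. The rim looks slightly tilted (left lower), so I'll quantify that.

```bash
cat >> h.py <<'E'
def rimfit(s,c,rmax=45):
    g=s['img'].astype(int); m=((g.min(2)>165)|((g.min(2)>150)&(g[...,1]>=g[...,2]-6)&False)).astype(np.uint8)*255
    return m
def circ(s,C,n,rad=.072):
    n=np.array(n)/np.linalg.norm(n);a=np.cross(n,[0,1,0]);a/=np.linalg.norm(a);b=np.cross(n,a)
    return cv2.fitEllipse(np.array([proj(s,C+rad*(np.cos(t)*a+np.sin(t)*b)) for t in np.linspace(0,6.28,60)],np.float32))
E
python3 - <<'E'
from h import *
o=cv2.imread('pics/scene0.png')[:,:,::-1];S=snap('scene')
for im in(o,S['img']):
    print('row thru dish',[tuple(im[205,x]) for x in (140,152,160,190,200)],)
C=np.array([.583,-.1655,0])
for im,z in((o,.072),(S['img'],.097)):
    u,v=proj(S,C+[0,0,z]); out=[]
    g=im.astype(int).sum(2)/3.
    g=cv2.GaussianBlur(g.astype(np.float32),(0,0),.7)
    e=circ(S,C+[0,0,z],[0,0,1]); print('exp',np.round(e[0]+e[1]+(e[2],),1))
    pts=[]
    for t in np.radians(np.arange(0,360,4)):
        d=np.array([np.cos(t),np.sin(t)]); base=np.array(e[0])
        # expected radius along this direction
        th=np.radians(e[2]);q=np.array([d@[np.cos(th),np.sin(th)]/(e[1][0]/2),d@[-np.sin(th),np.cos(th)]/(e[1][1]/2)]);R0=1/np.linalg.norm(q)
        rr=np.arange(R0-4,R0+4.1,.25)
        p=base+rr[:,None]*d
        val=cv2.remap(g,p[:,0].astype(np.float32)[None],p[:,1].astype(np.float32)[None],1)[0]
        k=np.argmin(np.gradient(val)); 
        if np.gradient(val)[k]<-4: pts.append(p[k])
    f=cv2.fitEllipseAMS(np.array(pts,np.float32)); print('fit',len(pts),np.round(f[0]+f[1]+(f[2],),1))
for ax in ([.05,0,1],[-.05,0,1],[0,.05,1],[0,-.05,1]):
    e=circ(S,C+[0,0,.097],ax);print(ax,np.round(e[0]+e[1]+(e[2],),1))
E
```

```text
row thru dish [(np.uint8(136), np.uint8(138), np.uint8(144)), (np.uint8(96), np.uint8(101), np.uint8(101)), (np.uint8(166), np.uint8(167), np.uint8(170)), (np.uint8(161), np.uint8(166), np.uint8(169)), (np.uint8(111), np.uint8(115), np.uint8(119))]
row thru dish [(np.uint8(141), np.uint8(141), np.uint8(148)), (np.uint8(163), np.uint8(167), np.uint8(169)), (np.uint8(164), np.uint8(168), np.uint8(170)), (np.uint8(168), np.uint8(173), np.uint8(174)), (np.uint8(116), np.uint8(118), np.uint8(123))]
exp [173.9 205.5  30.4  48.7  81.5]
fit 85 [174.8 207.2  28.6  45.8  80.3]
exp [172.9 199.1  30.2  49.2  81.7]
fit 84 [173.7 200.   30.3  45.  254.4]
[0.05, 0, 1] [172.9 199.1  31.9  49.2  80.1]
[-0.05, 0, 1] [172.8 199.1  28.5  49.2  83.1]
[0, 0.05, 1] [172.8 199.1  31.   49.2  84.9]
[0, -0.05, 1] [172.9 199.1  29.4  49.2  78.5]
```

```bash
cat > rim.py <<'E'
from h import *
def edges(im,s,C):
    e=circ(s,C,[0,0,1]); g=im.astype(np.float32).mean(2); th=np.radians(e[2]); o={}
    for a in range(0,360,10):
        t=np.radians(a);d=np.array([np.cos(t),np.sin(t)])
        R0=1/np.hypot(d@[np.cos(th),np.sin(th)]/(e[1][0]/2),d@[-np.sin(th),np.cos(th)]/(e[1][1]/2))
        rr=np.arange(-6,6.1,.2);p=(np.array(e[0])+(R0+rr)[:,None]*d).astype(np.float32)
        v=cv2.remap(g,p[:,:1].copy(),p[:,1:].copy(),cv2.INTER_CUBIC)[:,0]
        o[a]=''.join('%4d'%x for x in v[::4])
    return o
E
python3 - <<'E'
from rim import *
o=cv2.imread('pics/scene0.png')[:,:,::-1]
L=[snap('scene') for _ in range(6)];S=L[0];im=np.mean([l['img'] for l in L],0)
C=np.array([.583,-.1655,0])
A=edges(o,S,C+[0,0,.072]);B=edges(im,S,C+[0,0,.097])
for a in A: print(a,A[a],'|',B[a])
E
```

```text
0  165 163 163 164 162 165 167 164 139  89  90  92  92  93  92  92 |  170 170 171 170 170 170 167 149 142 148 147 148 147 147 148 148
10  166 164 164 165 166 164 162 164 139  86  59  69  65  62  64  66 |  171 171 170 170 170 171 171 166 111 105 145 153 151 151 150 147
20  164 163 164 165 164 162 164 164 152  94  57  61  65  65  64  65 |  170 169 169 170 170 169 169 168 152  94  63  68  68  68  68  69
30  164 163 161 164 164 166 164 161 153 106  65  63  64  65  68  67 |  168 168 168 168 169 169 169 169 139  88  61  65  62  68  69  68
40  162 165 164 165 163 162 163 169 155 104  73  65  65  61  62  63 |  167 169 170 170 168 168 169 170 150  95  72 122 166 177 149  83
50  162 164 163 164 163 166 167 164 147 103  75  62  60  60  64  63 |  168 168 169 169 169 170 173 176 163 105  83 136 172 174 175 178
60  164 165 163 161 163 164 167 166 144  99  73  71  68  65  65  65 |  168 169 170 169 169 170 169 173 159 102  87 130 162 175 174 174
70  163 165 162 161 163 166 164 166 144  98  77  72  73  73  74  71 |  168 169 169 169 170 170 170 166 150 104  88 129 162 173 173 173
80  164 167 166 162 1
[... 3084 characters left out ...]
 144 147 150 148 149
310  173 175 177 163 127 109 126 146 139 139 139 138 138 139 142 141 |  178 180 179 159 124 117 142 152 146 143 144 144 144 144 145 145
320  170 169 172 165 142 111 131 153 147 142 140 139 140 139 140 141 |  176 178 176 165 126 123 154 152 143 143 143 143 142 141 142 142
330  169 168 169 168 143 112 121 146 141 138 141 141 141 141 141 141 |  176 176 173 151 117 118 151 155 144 145 145 144 144 143 143 143
340  169 169 169 172 155 119 111 141 151 142 143 143 142 141 141 143 |  176 177 176 171 136 116 145 157 146 142 143 143 144 145 145 146
350  166 166 166 166 166 164 132 133 156 142 142 141 140 140 141 141 |  170 170 170 171 158 133 140 154 149 144 145 147 147 147 147 147
```

The edge shifts fit a 1.6 mm sideways move from closing the grip, plus less than 1° of sag, so the dish is level. I'll lift to nozzle height and then turn about the dish's axis.

step_arm:
  steps:
    - [[0, 0, -0.2], [0, 0, 0]]
    - [[0, 0, -0.4], [0, 0, 0]]
    - [[0, 0, -0.6], [0, 0, 0]]
    - [[0, 0, -0.7], [0, 0, 0]]
    - [[0, 0, -0.7], [0, 0, 0]]
    - [[0, 0, -0.7], [0, 0, 0]]
    - [[0, 0, -0.7], [0, 0, 0]]
    - [[0, 0, -0.5], [0, 0, 0]]
    - [[0, 0, -0.4], [0, 0, 0]]
    - [[0, 0, -0.2], [0, 0, 0]]
    - [[0, 0, 0], [0, 0, 0]]
    - [[0, 0, 0], [0, 0, 0]]

```text
clock: 17.05
tool_pos: [0.4844, -0.1898, 0.1635]
eef_rot: [0.993, 0.114, -0.0, -0.0]
contact_force: [0.1, 0.4, -2.6]
opening: 0.138
finger_force: 54.9
```

step_arm:
  steps:
    - [[0, 0.18, 0], [0, 0, -1]]
    - [[0.01, 0.36, 0], [0, 0, -2]]
    - [[0.01, 0.53, 0], [0, 0, -3]]
    - [[0.02, 0.71, 0], [0, 0, -4]]
    - [[0.02, 0.71, 0], [0, 0, -4]]
    - [[0.02, 0.71, 0], [0, 0, -4]]
    - [[0.02, 0.71, 0], [0, 0, -4]]
    - [[0.01, 0.53, 0], [0, 0, -3]]
    - [[0.01, 0.36, 0], [0, 0, -2]]
    - [[0, 0.18, 0], [0, 0, -1]]
    - [[0, 0, 0], [0, 0, 0]]
    - [[0, 0, 0], [0, 0, 0]]

```text
clock: 18.55
tool_pos: [0.5068, -0.2337, 0.1637]
eef_rot: [0.936, 0.351, -0.0, -0.0]
contact_force: [0.1, -0.7, -1.9]
opening: 0.13
finger_force: 54.9
```

Run:
```python
from h import *
T=snap('top');S=snap('scene');C=[.583,-.166,.15]
print(blobs(T,proj(T,C)),blobs(S,proj(S,C))); print(proj(T,C),proj(S,C))
st=sensors.get_state(); M=R.from_quat(st['eef_rot']).as_matrix();print(st['tool_pos'],M.round(4),'centre',st['tool_pos']+.102*M[:,0],np.degrees(np.arctan2(M[1,0],M[0,0])))
```

```text
[([318.1, 168.3], 47)] [([170.6, 184.5], 119)]
[317.44459011 168.67382157] [170.62139694 184.30620202]
[ 0.50678938 -0.23370355  0.16374518] [[ 7.530e-01  6.581e-01 -1.000e-04]
 [ 6.581e-01 -7.530e-01 -1.000e-04]
 [-1.000e-04 -0.000e+00 -1.000e+00]] centre [ 0.58359116 -0.16658062  0.16373368] 41.152688371246654
```

step_arm:
  steps:
    - [[0, 0.18, 0], [0, 0, -1]]
    - [[0.01, 0.36, 0], [0, 0, -2]]
    - [[0.01, 0.53, 0], [0, 0, -3]]
    - [[0.02, 0.71, 0], [0, 0, -4]]
    - [[0.02, 0.71, 0], [0, 0, -4]]
    - [[0.02, 0.71, 0], [0, 0, -4]]
    - [[0.02, 0.71, 0], [0, 0, -4]]
    - [[0.01, 0.53, 0], [0, 0, -3]]
    - [[0.01, 0.36, 0], [0, 0, -2]]
    - [[0, 0.18, 0], [0, 0, -1]]
    - [[0, 0, 0], [0, 0, 0]]
    - [[0, 0, 0], [0, 0, 0]]

```text
clock: 20.15
tool_pos: [0.547, -0.2622, 0.1637]
eef_rot: [0.823, 0.567, -0.0, -0.0]
contact_force: [0.8, -0.3, -2.4]
opening: 0.132
finger_force: 54.9
```

step_arm:
  steps:
    - [[0, 0.18, 0], [0, 0, -1]]
    - [[0.01, 0.36, 0], [0, 0, -2]]
    - [[0.01, 0.53, 0], [0, 0, -3]]
    - [[0.02, 0.71, 0], [0, 0, -4]]
    - [[0.02, 0.71, 0], [0, 0, -4]]
    - [[0.02, 0.71, 0], [0, 0, -4]]
    - [[0.02, 0.71, 0], [0, 0, -4]]
    - [[0.01, 0.53, 0], [0, 0, -3]]
    - [[0.01, 0.36, 0], [0, 0, -2]]
    - [[0, 0.18, 0], [0, 0, -1]]
    - [[0, 0, 0], [0, 0, 0]]
    - [[0, 0, 0], [0, 0, 0]]

```text
clock: 21.65
tool_pos: [0.596, -0.2684, 0.1637]
eef_rot: [0.662, 0.75, -0.0, -0.0]
contact_force: [-0.6, -0.1, -1.9]
opening: 0.133
finger_force: 54.9
```

step_arm:
  steps:
    - [[0, 0.18, 0], [0, 0, -1]]
    - [[0, 0.36, 0], [0, 0, -2]]
    - [[0, 0.2, 0], [0, 0, -1.1]]
    - [[0, 0, 0], [0, 0, 0]]
    - [[0, 0, 0], [0, 0, 0]]

```text
clock: 22.28
tool_pos: [0.6034, -0.2673, 0.1637]
eef_rot: [0.634, 0.773, -0.0, -0.0]
contact_force: [1.0, 0.2, -2.4]
opening: 0.133
finger_force: 54.9
```

Run:
```python
from h import *
T=snap('top');S=snap('scene');C=[.583,-.165,.15]
b=blobs(T,proj(T,C)),blobs(S,proj(S,C)); print(b,proj(T,C),proj(S,C))
if b[0] and b[1]: print('ball',tri(ray(T,*b[0][0][0]),ray(S,*b[1][0][0])))
st=sensors.get_state(); M=R.from_quat(st['eef_rot']).as_matrix();print(st['tool_pos'],M.round(4),'centre',st['tool_pos']+.102*M[:,0],np.degrees(np.arctan2(M[1,0],M[0,0])))
f=dict(fx=2.5,fy=2.5,interpolation=cv2.INTER_CUBIC)
a=cv2.resize(S['img'][110:250,100:260],None,**f);c=cv2.resize(T['img'][110:250,235:395],None,**f)
cv2.imwrite('pics/end.png',np.hstack([a,c])[:,:,::-1])
```

```text
([([318.5, 168.4], 49)], [([170.6, 184.2], 117)]) [317.17699801 168.69737197] [170.94640293 184.35034137]
ball [ 0.58297829 -0.1680914   0.15034768]
[ 0.60334338 -0.26732895  0.16369413] [[-1.948e-01  9.808e-01 -2.000e-04]
 [ 9.808e-01  1.948e-01 -1.000e-04]
 [-1.000e-04 -2.000e-04 -1.000e+00]] centre [ 0.58347261 -0.1672832   0.16368552] 101.23371356164705
```

View pics/end.png

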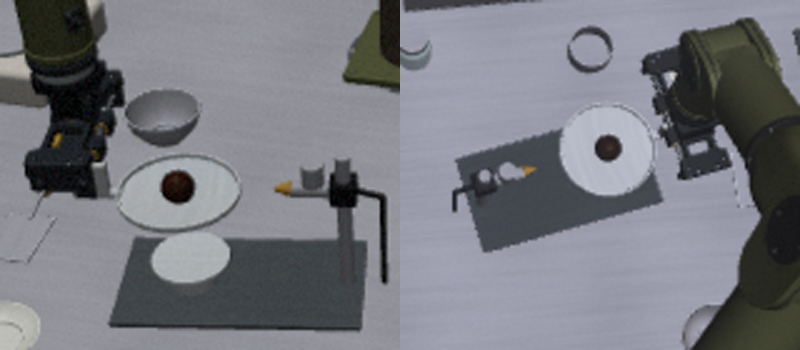

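The dish is level over the stand with the ball at its middle and z = 0.150 at nozzle height, and the handle points away from the nozzle. One 2 mm centring nudge, a pause to settle, then hand in.

step_arm:
  steps:
    - [[0.05, 0, 0], [0, 0, 0]]
    - [[0.1, 0, 0], [0, 0, 0]]
    - [[0.05, 0, 0], [0, 0, 0]]
    - [[0, 0, 0], [0, 0, 0]]
    - [[0, 0, 0], [0, 0, 0]]
    - [[0, 0, 0], [0, 0, 0]]
    - [[0, 0, 0], [0, 0, 0]]
    - [[0, 0, 0], [0, 0, 0]]
    - [[0, 0, 0], [0, 0, 0]]

```text
clock: 23.5
tool_pos: [0.6031, -0.2653, 0.1637]
eef_rot: [0.634, 0.773, -0.0, 0.0]
contact_force: [0.2, 0.3, -2.5]
opening: 0.131
finger_force: 54.9
```

Run:
```python
from h import *
T=snap('top');S=snap('scene');C=[.583,-.165,.15]
b=blobs(T,proj(T,C)),blobs(S,proj(S,C)); print('ball',tri(ray(T,*b[0][0][0]),ray(S,*b[1][0][0])))
print(finish_job())
```

```text
ball [ 0.58191279 -0.16657942  0.1497184 ]
the job is handed in; nothing more can be done
None
```

The job is handed in at about 23.6 s (no verdict was returned): the drawer was pushed shut first, then the dish was lifted and turned so its handle points away from the nozzle, and the arm still holds it level (under 1° of sag when last measured) over its stand with the ball in the middle at 0.150 m, nozzle height.

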